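# Clamp the camera riser in a one-hand ratchet clamp and keep the squeeze

### The job

Take the white printed riser block out of the parts tray and stand it on the bench between the jaws of the trigger clamp, upright, centred on the push bar and with its longer side in line with it, so that an end face looks at the aluminium plate with the adhesive patch. Then, moving the jaw with the trigger only, pump the trigger against the pistol grip until the orange pad presses the riser snugly onto the plate, the pad clearly squashed but the thin-walled print not crushed. Finish while still holding grip and trigger squeezed together, so that the pressure stays on while the adhesive grabs; leave the other parts and things where they are.

Things in the scene. Friction and masses are not known exactly. Their poses are not given: they have to be found in the camera images.
- riser: target: white printed block with layer lines, dark round bore (22 mm) in its top, grey nut pocket low in each long side; 44 (own x) x 36 (own y) x 50 mm tall, 60 to 130 g, the only white part in the tray, upright. Origin: centre of underside. Grip across the 36 mm. Either 36 mm wide end face may look at the plate. Its thin walls crush above 40 N from the pad.
- tray: fixed grey open parts tray, outside 220 (own x) x 290 (own y) x 45 mm tall, walls and floor 4 mm. Origin: centre of underside. Holds the riser and four other parts, about 80 mm or more between centres.
- clamp: one-hand ratchet clamp lying flat in a white printed cradle, under 50 mm high. Origin: on the bench below the push bar axis, at the blue housing's front face; own x = pressing direction, z up, grip to own -y. Push bar axis y 0, z 28 mm. Housing x -62..0, y -50..20. It slides up to 15 mm either way along x in the cradle (2 N drag), so it centres itself when grip and trigger are pinched.
- jaw_gap (a point): on the bench in the middle of the bare space between the jaws, on the push bar's axis (clamp frame x 82, y 0, z 0 mm), axes as the clamp. The riser stands here; it need not touch the plate, the pad pushes it there. Beside it to own +y: main bar y 58..66, 38 mm high, and white saddles y 52..72, 32 mm high; to own -y all is free.
- end_jaw: fixed jaw at the end of the main bar with an aluminium plate 56 mm wide, 44 mm tall and a dark adhesive patch. Origin: centre of the plate's pressing face, clamp frame x 112, y 0, z 28 mm; axes as the clamp, the face looks to own -x.
- pushbar: notched steel push bar (9 mm notches) with black jaw cup 42 mm square. Origin on its axis; clamp frame x = its advance, 0..56 mm; starts at 0..14; the pad meets a riser standing on the plate at 38. The trigger drives it to +x; a holding pawl catches it at 1, 10, 19, 28, 37 mm. Orange tab behind the housing frees the pawl: leave it. Pushing bar, cup or pad with the robot (over 4 N) fails.
- pressure_pad: orange soft pad 34 mm square in the jaw cup, carried by the push bar. Origin: centre of its pressing face, 30 mm ahead (+x) of the push bar's origin when free; axes as the clamp. It gives 1 mm per 7 N: that distance is 28.9 mm at 8 N (the least that counts as snug), 28 at 14 N, 27 at 21 N, 24.3 at 40 N (riser crushed).
- grip: black and blue pistol grip, fixed to the clamp. Origin: clamp frame x 0, y 0, z 28 mm; axes as the clamp. In this frame the handle is x -55..-33, y -136..-42, z -16..16 mm: back face at x -55.
- trigger_blade: yellow trigger blade in front of the grip, 12 mm thick, 16 to 40 mm above the bench. Origin: its pivot, clamp frame x -12, y -46, z 28 mm; turns with the trigger.
- squeeze_point (a point): where to pinch: midway between the grip's back face and the released trigger's front face, at clamp frame x -25, y -100, z 28 mm; axes as the clamp. Fingers close along own x, one behind the grip, one before the trigger: 60 mm apart when released, about 40 mm at full squeeze, 45 to 48 mm when the riser is held snugly. Over 60 mm free ahead and behind.
- trigger (a joint): trigger angle: 0 released, 0.36 rad squeezed to its stop. Return spring: 3 N at the fingers at first, 5 N at full squeeze; it comes back when let go. Each full squeeze takes the push bar to its next catch, 9 mm on (first one 1 to 12); let it return fully between. On the pressed riser it stalls at 0.19 to 0.26: a 20 N pinch gives about 15 N at the pad, 28 N 21 N, 34 N 30 N, 40 N up to 40 N.
- motor: bystander in the tray: black and grey stepper motor 42 mm square, 38 mm tall, with a shaft; origin centre of underside
- bracket: bystander in the tray: black L-shaped bracket 42 by 36 mm, 41 mm tall; origin centre of underside
- hub: bystander in the tray: aluminium flanged hub, 42 mm diameter, 26 mm tall; origin centre of underside
- cap: bystander in the tray: blue round cap, 40 mm diameter, 30 mm tall; origin centre of underside
- lens: bystander: black camera lens with a red ring, 42 mm diameter, 40 mm tall, standing left of the clamp, nearer the robot
- screwdriver: bystander: blue screwdriver, 170 mm long, lying on the left
Things that resemble listed ones, but are neither listed nor needed, are in the scene too. What is shaped like the riser but green or pink is not meant.

How it is judged:
By the outcome, as a careful person would: the job done as asked, in the order asked, and still so for the second after the job is handed in, while the arm keeps its last pose, push and grip.
It also fails if it takes over 58 s, if anything falls off the work surface, if the arm or the gripper's body presses on something with over 40 N, if the wrist force passes 120 N, or if a joint passes its speed limit or range.

### The arm

A 6-joint arm with a two-finger parallel gripper is mounted at the origin on the work surface. World frame = base frame: x ahead of the robot, y to its left, z up, the work surface at z = 0. Lengths are in mm, angles in rad, forces in N, time in s.
With the tool pointing down it reaches from about 350 to 975 mm from the base axis. Payload 7.1 kg.
Tool frame: the origin (TCP) lies on the mounting face of the last link; the fingertips stand 182 mm ahead of it and the grasp point (between the pads) lies 163 mm ahead of it (ctrl.tcp_to_tips is the distance from the TCP to the fingertips, in mm); z points along the fingers, y is the direction in which the jaws open and shut (so a half turn about z gives the same grasp; the last joint's range is limited). The gripper opens to 88 mm and grips with 3 to 60 N. Pads are 20 mm wide; open, the fingers measure 115 mm over their backs; the gripper's body (75 mm by 178 mm) begins 61 mm behind the grasp point.
Start: joints at [1.134, 0.423, 1.63, -0, 1.089, -0.019], TCP at [253.562, 571.238, 404.675] pointing down, gripper open.
Joint ranges: [-3, 3], [-0.9, 2.11], [0.09, 2.58], [-1.31, 4.45], [0.11, 2.69], [-2.54, 2.54]. Speed limits (rad/s): [2.39, 2.39, 3.01, 3.14, 3.14, 3.14].

### API

Orientations are given as a rotation vector (axis times angle).
In Python, from workcell import ctrl gives the robot as it stands. The module is installed in compiled form; this text tells all that it offers.
- The arm moves only by the tool send_rows, never from a script. Its argument "commands" is a list of rows, each an object with "translation": the shift along the world's x, y, z normalised to -1 to 1, where 1 is 0.1 m, a list of three; "twist": the turn, a rotation vector about the world's x, y, z normalised to -1 to 1, where 1 is 0.5 rad, a list of three. A call has exactly 10 rows; each row is the pose to reach, as a shift and turn from the pose commanded when the call began; what a row does not reach only later rows make up. A row lasts 1/10 s, in which the tool goes at most 50 mm and 8.59 degrees, less where a joint would pass 70% of its speed; a pose out of reach is approached as far as the arm can. A call with a number of a shift or a turn outside -1 to 1 is refused whole. A call with a gripper value outside its range is refused whole. "grip" is the closure, from -1 (fully open) to 1 (shut), set as the call begins (left out, the last holds). The fingers move at their own pace and stop on an object; the grip force is fixed at half the most. Time passes only in rows, so rows that repeat a pose let the fingers close, or fill a call up. It gives the time, the measured TCP pose, the force and the opening at its end, in the units of the state.
- ctrl.get_obs(): the state, without advancing time (a new reading comes with each control period).
- ctrl.get_image(name): name is "scene" or "top"; returns a dict with "img" (400x640x3 uint8, red, green, blue), "intrinsics" (3x3 intrinsics, pixels), "cam_to_world" (4x4, takes a point from camera to world coordinates). Camera axes: x right, y down, z forward; pixel columns grow to the right and rows downward; lengths in mm; the calibration is good to about 2 mm. A picture is of the moment at which its call begins. There is no depth.
- ctrl.close_job(): hands the job in, once; it reports no verdict.
The state is a dict: "t": time; "qpos": joint angles; "qvel": joint speeds; "joint_torque": joint torques, N m; "ee_pos": TCP position; "orientation": TCP orientation; "ft_force": force on the tool from outside, world axes, zero at the start; "moment": the same for the moment, N m; "width": finger opening in mm.
Only numpy, scipy, OpenCV 4.12 (cv2) and the standard library are available. Lean on these libraries where they do the work, as an engineer would, in place of code of your own. Each camera call takes 0.05 s, during which the arm holds its last target. There are 200 camera calls.

## Working session

There is one attempt and no reset: what is moved stays moved. The work goes in short steps, Python scripts to look and compute and a tool call to move; the robot and the scene stay as the last step left them, time stands still between calls to the robot, and variables do not carry over. Pictures are saved under pics/ and viewed, about 8 in all and at most 12, crops included, and the job is handed in when it is done.

Besides the shell and the picture viewer there is one more tool, called after "Call:" as name(argument=value, ...), one argument or row to a line, values as JSON. send_rows: Moves the arm, as the interface text tells. Its arguments: {"type":"object","properties":{"commands":{"type":"array","items":{"type":"object","properties":{"translation":{"type":"array","items":{"type":"number"}},"twist":{"type":"array","items":{"type":"number"}}}}},"grip":{"type":"number"}},"required":["commands"]}

```bash
mkdir -p pics; cat > h.py <<'E'
import numpy as np, cv2
from workcell import ctrl
def snap(n,f):
    d=ctrl.get_image(n); cv2.imwrite(f'pics/{f}.png',d['img'][:,:,::-1]); np.savez(f'pics/{f}.npz',K=d['intrinsics'],T=d['cam_to_world']); return d
def px2w(f,u,v,z):
    d=np.load(f'pics/{f}.npz'); r=d['T'][:3,:3]@np.linalg.solve(d['K'],[u,v,1]); o=d['T'][:3,3]; return o+r*(z-o[2])/r[2]
def w2px(f,p):
    d=np.load(f'pics/{f}.npz'); c=d['K']@(d['T'][:3,:3].T@(np.array(p)-d['T'][:3,3])); return c[:2]/c[2]
E
python3 - <<'E'
from h import *
for n in('top','scene'):
    d=snap(n,n+'0'); print(d['intrinsics'],d['cam_to_world'].round(3))
print(ctrl.get_obs())
E
```

```text
[[485.86365659   0.         317.7807532 ]
 [  0.         485.86365659 193.8975343 ]
 [  0.           0.           1.        ]] [[-4.000000e-03 -9.930000e-01  1.190000e-01  3.616810e+02]
 [-1.000000e+00  5.000000e-03  6.000000e-03 -1.801000e+01]
 [-6.000000e-03 -1.190000e-01 -9.930000e-01  1.333801e+03]
 [ 0.000000e+00  0.000000e+00  0.000000e+00  1.000000e+00]]
[[477.10897518   0.         318.30409724]
 [  0.         477.10897518 199.21854368]
 [  0.           0.           1.        ]] [[ 8.100000e-01  3.310000e-01 -4.850000e-01  1.217249e+03]
 [ 5.860000e-01 -4.220000e-01  6.920000e-01 -1.007420e+03]
 [ 2.400000e-02 -8.440000e-01 -5.350000e-01  8.103650e+02]
 [ 0.000000e+00  0.000000e+00  0.000000e+00  1.000000e+00]]
{'t': 0.1, 'qpos': array([ 1.13400433e+00,  4.23762460e-01,  1.63059039e+00, -3.01491522e-05,
        1.08860133e+00, -1.89714550e-02]), 'qvel': array([ 4.96580188e-04, -1.21054863e-03, -1.47657927e-03,  1.53545430e-03,
        8.33990373e-05,  9.31743473e-04]), 'joint_torque': array([ 8.18676417e-04, -5.45618749e+01, -2.74328148e+01,  6.45479118e-02,
        1.87764812e-02, -4.53416112e-05]), 'ee_pos': array([253.46549778, 571.02882143, 403.98959793]), 'orientation': array([-6.51467372e-01, -3.07301500e+00,  2.09266519e-03]), 'ft_force': array([-0.48283292, -0.25339738,  0.72904879]), 'moment': array([-0.02584027, -0.03000332, -0.01559778]), 'width': 87.87947992545274}
```

View pics/top0.png

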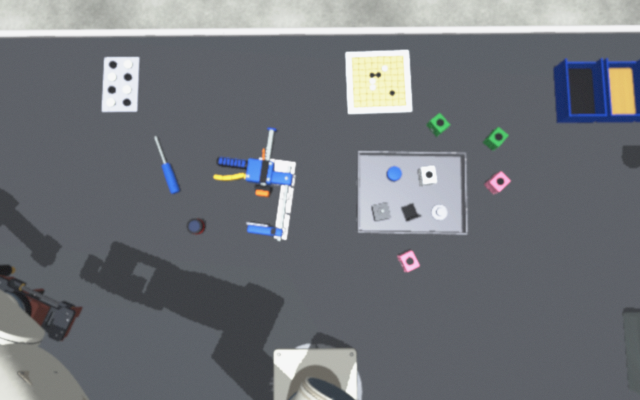

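View pics/scene0.png

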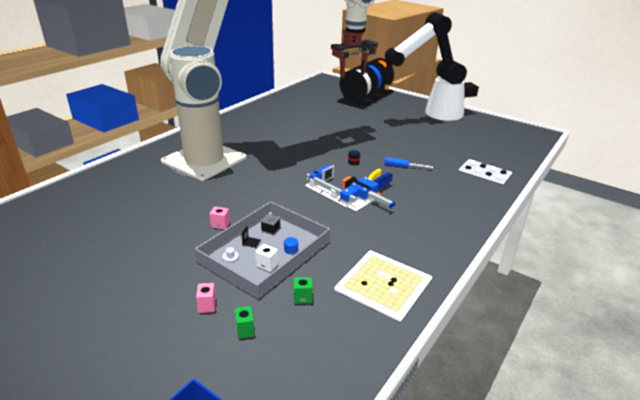

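The top view shows the clamp around (265,190), pressing toward the robot (image down), with its grip and yellow trigger to the left. The white riser is at (428,175) in the tray. Next I'll enlarge the clamp and the riser.

```bash
python3 - <<'E'
from h import *
im=cv2.imread('pics/top0.png')
a=cv2.resize(im[120:245,205:305],None,fx=4.8,fy=4.8,interpolation=cv2.INTER_CUBIC)
b=cv2.resize(im[160:195,410:446],None,fx=8,fy=8,interpolation=cv2.INTER_CUBIC)
c=np.zeros((600,780,3),np.uint8); c[:600,:480]=a; c[:280,485:773]=b
s=cv2.imread('pics/scene0.png')
e=cv2.resize(s[155:220,300:400],None,fx=2.9,fy=2.9,interpolation=cv2.INTER_CUBIC)
c[300:300+e.shape[0],485:775]=e
cv2.imwrite('pics/crop0.png',c)
E
```

```text
(no output)
```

View pics/crop0.png

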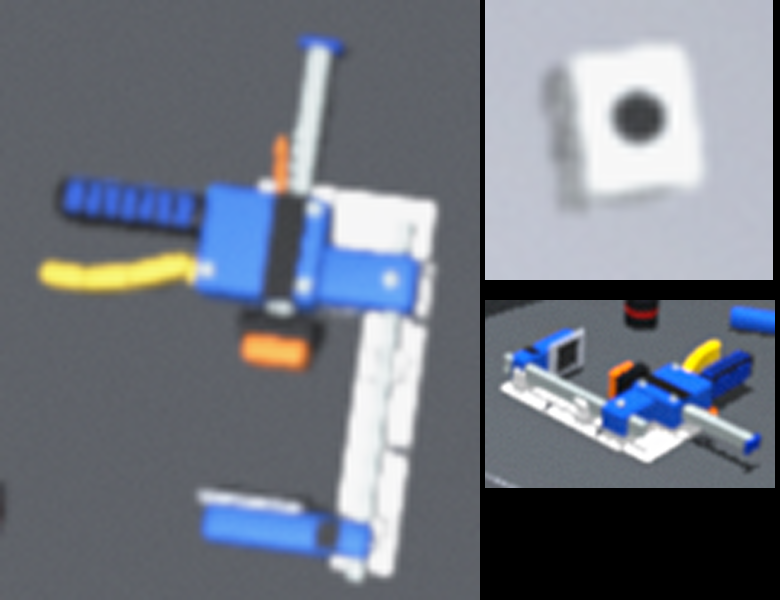

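The clamp crop shows the plate's top edge from (198,490) to (302,507), the pad's front edge at about (240..308,366), and the tail of the push bar at (318,45). The riser's top runs through (570,60), (685,48), (703,182) and (590,195).

```bash
python3 - <<'E'
from h import *
A=lambda u,v,z:px2w('top0',205+u/4.8-.4,120+v/4.8-.4,z)
B=lambda u,v,z:px2w('top0',410+(u-485)/8-.45,160+v/8-.45,z)
P=dict(plateL=A(198,490,50),plateR=A(302,507,50),padL=A(240,364,45),padR=A(306,369,45),tail=A(318,45,30),tail2=A(300,185,32),mb1=A(382,318,38),mb2=A(357,535,38),
hL=A(195,293,46),hR=A(300,305,46),hbL=A(205,184,46),grip1=A(66,180,44),grip2=A(195,190,44),gripb1=A(64,212,44),trig0=A(45,283,40))
for k,v in P.items(): print(k,v.round(1))
r=[B(*c,50) for c in((570,58),(684,46),(704,184),(590,196))]
for c in r: print(c.round(1))
print('bore',B(638,117,50).round(1),np.mean(r,0).round(1)); 
for i in range(4):
  d=r[(i+1)%4]-r[i]; print(np.linalg.norm(d).round(1),np.degrees(np.arctan2(d[1],d[0])).round(1))
E
```

```text
plateL [442.3 179.7  50. ]
plateR [432.7 122.3  50. ]
padL [512.7 158.   45. ]
padR [509.7 121.2  45. ]
tail [698.2 117.5  30. ]
tail2 [616.4 126.9  32. ]
mb1 [539.1  79.6  38. ]
mb2 [417.7  92.9  38. ]
hL [552.6 183.5  46. ]
hR [545.6 124.8  46. ]
hbL [614.5 178.8  46. ]
grip1 [617.5 257.4  44. ]
grip2 [611.5 184.6  44. ]
gripb1 [599.3 258.1  44. ]
trig0 [559.6 268.8  40. ]
[ 587.2 -285.1   50. ]
[ 591.1 -323.3   50. ]
[ 544.5 -328.5   50. ]
[ 540.6 -290.4   50. ]
bore [ 567.1 -307.2   50. ] [ 565.8 -306.8   50. ]
38.4 -84.2
46.9 -173.7
38.2 95.8
46.9 6.5
```

Call:
send_rows(
  commands=[
    {"translation": [0.035,-0.1,-0.01],"twist": [0,0,0.05]},
    {"translation": [0.07,-0.2,-0.02],"twist": [0,0,0.1]},
    {"translation": [0.105,-0.3,-0.03],"twist": [0,0,0.15]},
    {"translation": [0.14,-0.4,-0.04],"twist": [0,0,0.2]},
    {"translation": [0.175,-0.5,-0.05],"twist": [0,0,0.25]},
    {"translation": [0.21,-0.6,-0.06],"twist": [0,0,0.3]},
    {"translation": [0.245,-0.7,-0.07],"twist": [0,0,0.35]},
    {"translation": [0.28,-0.8,-0.08],"twist": [0,0,0.4]},
    {"translation": [0.315,-0.9,-0.09],"twist": [0,0,0.45]},
    {"translation": [0.35,-1,-0.1],"twist": [0,0,0.5]},
  ],
  grip=-0.36,
)

```text
t: 1.1
ee_pos: [288.6, 470.7, 394.3]
orientation: [-0.262, -3.13, 0.001]
ft_force: [0.1, -0.8, 0.0]
width: 60.0
```

Call:
send_rows(
  commands=[
    {"translation": [0.035,-0.1,-0.01],"twist": [0,0,0.05]},
    {"translation": [0.07,-0.2,-0.02],"twist": [0,0,0.1]},
    {"translation": [0.105,-0.3,-0.03],"twist": [0,0,0.15]},
    {"translation": [0.14,-0.4,-0.04],"twist": [0,0,0.2]},
    {"translation": [0.175,-0.5,-0.05],"twist": [0,0,0.25]},
    {"translation": [0.21,-0.6,-0.06],"twist": [0,0,0.3]},
    {"translation": [0.245,-0.7,-0.07],"twist": [0,0,0.35]},
    {"translation": [0.28,-0.8,-0.08],"twist": [0,0,0.4]},
    {"translation": [0.315,-0.9,-0.09],"twist": [0,0,0.45]},
    {"translation": [0.35,-1,-0.1],"twist": [0,0,0.5]},
  ],
)

```text
t: 2.1
ee_pos: [323.6, 370.7, 384.4]
orientation: [0.131, -3.138, 0.001]
ft_force: [0.1, -0.3, -1.0]
width: 59.9
```

Call:
send_rows(
  commands=[
    {"translation": [0.035,-0.1,-0.01]},
    {"translation": [0.07,-0.2,-0.02]},
    {"translation": [0.105,-0.3,-0.03]},
    {"translation": [0.14,-0.4,-0.04]},
    {"translation": [0.175,-0.5,-0.05]},
    {"translation": [0.21,-0.6,-0.06]},
    {"translation": [0.245,-0.7,-0.07]},
    {"translation": [0.28,-0.8,-0.08]},
    {"translation": [0.315,-0.9,-0.09]},
    {"translation": [0.35,-1,-0.1]},
  ],
)

```text
validation failed for argument at $.co...
```

Call:
send_rows(
  commands=[
    {"translation": [0.035,-0.1,-0.01],"twist": [0,0,0]},
    {"translation": [0.07,-0.2,-0.02],"twist": [0,0,0.05]},
    {"translation": [0.105,-0.3,-0.03],"twist": [0,0,0.05]},
    {"translation": [0.14,-0.4,-0.04],"twist": [0,0,0.05]},
    {"translation": [0.175,-0.5,-0.05],"twist": [0,0,0.05]},
    {"translation": [0.21,-0.6,-0.06],"twist": [0,0,0.05]},
    {"translation": [0.245,-0.7,-0.07],"twist": [0,0,0.05]},
    {"translation": [0.28,-0.8,-0.08],"twist": [0,0,0.05]},
    {"translation": [0.315,-0.9,-0.09],"twist": [0,0,0.05]},
    {"translation": [0.35,-1,-0.1],"twist": [0,0,0.05]},
  ],
)

```text
t: 3.1
ee_pos: [358.9, 270.4, 374.6]
orientation: [-0.168, 3.137, 0.0]
ft_force: [0.6, -0.8, -0.1]
width: 59.8
```

Call:
send_rows(
  commands=[
    {"translation": [0.035,-0.1,-0.01],"twist": [0,0,0]},
    {"translation": [0.07,-0.2,-0.02],"twist": [0,0,0]},
    {"translation": [0.105,-0.3,-0.03],"twist": [0,0,0]},
    {"translation": [0.14,-0.4,-0.04],"twist": [0,0,0]},
    {"translation": [0.175,-0.5,-0.05],"twist": [0,0,0]},
    {"translation": [0.21,-0.6,-0.06],"twist": [0,0,0]},
    {"translation": [0.245,-0.7,-0.07],"twist": [0,0,0]},
    {"translation": [0.28,-0.8,-0.08],"twist": [0,0,0]},
    {"translation": [0.315,-0.9,-0.09],"twist": [0,0,0]},
    {"translation": [0.35,-1,-0.1],"twist": [0,0,0]},
  ],
)

```text
t: 4.1
ee_pos: [393.9, 170.4, 364.6]
orientation: [-0.168, 3.137, 0.0]
ft_force: [-0.0, 0.6, 1.4]
width: 59.7
```

Call:
send_rows(
  commands=[
    {"translation": [0.035,-0.1,-0.01],"twist": [0,0,0]},
    {"translation": [0.07,-0.2,-0.02],"twist": [0,0,0]},
    {"translation": [0.105,-0.3,-0.03],"twist": [0,0,0]},
    {"translation": [0.14,-0.4,-0.04],"twist": [0,0,0]},
    {"translation": [0.175,-0.5,-0.05],"twist": [0,0,0]},
    {"translation": [0.21,-0.6,-0.06],"twist": [0,0,0]},
    {"translation": [0.245,-0.7,-0.07],"twist": [0,0,0]},
    {"translation": [0.28,-0.8,-0.08],"twist": [0,0,0]},
    {"translation": [0.315,-0.9,-0.09],"twist": [0,0,0]},
    {"translation": [0.35,-1,-0.1],"twist": [0,0,0]},
  ],
)

```text
t: 5.1
ee_pos: [428.9, 70.4, 354.6]
orientation: [-0.168, 3.137, -0.0]
ft_force: [-0.5, -0.0, 0.9]
width: 59.6
```

Call:
send_rows(
  commands=[
    {"translation": [0.035,-0.1,-0.01],"twist": [0,0,0]},
    {"translation": [0.07,-0.2,-0.02],"twist": [0,0,0]},
    {"translation": [0.105,-0.3,-0.03],"twist": [0,0,0]},
    {"translation": [0.14,-0.4,-0.04],"twist": [0,0,0]},
    {"translation": [0.175,-0.5,-0.05],"twist": [0,0,0]},
    {"translation": [0.21,-0.6,-0.06],"twist": [0,0,0]},
    {"translation": [0.245,-0.7,-0.07],"twist": [0,0,0]},
    {"translation": [0.28,-0.8,-0.08],"twist": [0,0,0]},
    {"translation": [0.315,-0.9,-0.09],"twist": [0,0,0]},
    {"translation": [0.35,-1,-0.1],"twist": [0,0,0]},
  ],
)

```text
t: 6.1
ee_pos: [463.8, -29.6, 344.6]
orientation: [0.168, -3.137, -0.0]
ft_force: [0.0, -0.6, -0.2]
width: 59.7
```

Call:
send_rows(
  commands=[
    {"translation": [0.035,-0.1,-0.01],"twist": [0,0,0]},
    {"translation": [0.07,-0.2,-0.02],"twist": [0,0,0]},
    {"translation": [0.105,-0.3,-0.03],"twist": [0,0,0]},
    {"translation": [0.14,-0.4,-0.04],"twist": [0,0,0]},
    {"translation": [0.175,-0.5,-0.05],"twist": [0,0,0]},
    {"translation": [0.21,-0.6,-0.06],"twist": [0,0,0]},
    {"translation": [0.245,-0.7,-0.07],"twist": [0,0,0]},
    {"translation": [0.28,-0.8,-0.08],"twist": [0,0,0]},
    {"translation": [0.315,-0.9,-0.09],"twist": [0,0,0]},
    {"translation": [0.35,-1,-0.1],"twist": [0,0,0]},
  ],
)

```text
t: 7.1
ee_pos: [498.9, -129.6, 334.6]
orientation: [0.168, -3.137, -0.0]
ft_force: [-0.6, -0.4, 0.4]
width: 59.6
```

Call:
send_rows(
  commands=[
    {"translation": [0.035,-0.1,-0.01],"twist": [0,0,0]},
    {"translation": [0.07,-0.2,-0.02],"twist": [0,0,0]},
    {"translation": [0.105,-0.3,-0.03],"twist": [0,0,0]},
    {"translation": [0.14,-0.4,-0.04],"twist": [0,0,0]},
    {"translation": [0.175,-0.5,-0.05],"twist": [0,0,0]},
    {"translation": [0.21,-0.6,-0.06],"twist": [0,0,0]},
    {"translation": [0.245,-0.7,-0.07],"twist": [0,0,0]},
    {"translation": [0.28,-0.8,-0.08],"twist": [0,0,0]},
    {"translation": [0.315,-0.9,-0.09],"twist": [0,0,0]},
    {"translation": [0.35,-1,-0.1],"twist": [0,0,0]},
  ],
)

```text
t: 8.1
ee_pos: [533.8, -229.6, 324.6]
orientation: [-0.168, 3.137, -0.0]
ft_force: [-0.5, -0.1, 0.4]
width: 59.7
```

Call:
send_rows(
  commands=[
    {"translation": [0.06,-0.15,-0.12],"twist": [0,0,0]},
    {"translation": [0.12,-0.3,-0.24],"twist": [0,0,0]},
    {"translation": [0.18,-0.45,-0.36],"twist": [0,0,0]},
    {"translation": [0.24,-0.6,-0.48],"twist": [0,0,0]},
    {"translation": [0.29,-0.7,-0.6],"twist": [0,0,0]},
    {"translation": [0.322,-0.774,-0.63],"twist": [0,0,0]},
    {"translation": [0.322,-0.774,-0.65],"twist": [0,0,0]},
    {"translation": [0.322,-0.774,-0.65],"twist": [0,0,0]},
    {"translation": [0.322,-0.774,-0.7],"twist": [0,0,0]},
    {"translation": [0.322,-0.774,-0.75],"twist": [0,0,0]},
  ],
)

```text
t: 9.1
ee_pos: [565.8, -305.8, 250.0]
orientation: [-0.169, 3.136, -0.001]
ft_force: [0.9, 0.4, 0.8]
width: 59.6
```

```bash
python3 - <<'E'
from h import *
snap('scene','s1')
o=ctrl.get_obs();print(o['ee_pos'],o['qpos'].round(2),o['ft_force'])
# where riser top corners, grasp point, fingertips project
im=cv2.imread('pics/s1.png')
p=w2px('s1',[566,-307,30]);print(p)
x,y=p.astype(int); c=im[y-65:y+45,x-70:x+70]; cv2.imwrite('pics/s1c.png',cv2.resize(c,None,fx=5,fy=5,interpolation=cv2.INTER_CUBIC))
E
```

```text
[ 565.48488505 -305.57991456  248.93740495] [-0.51  0.65  1.67  0.    0.83 -2.19] [-0.16399817  0.18378031  0.49038944]
[265.10874253 257.3306906 ]
```

View pics/s1c.png

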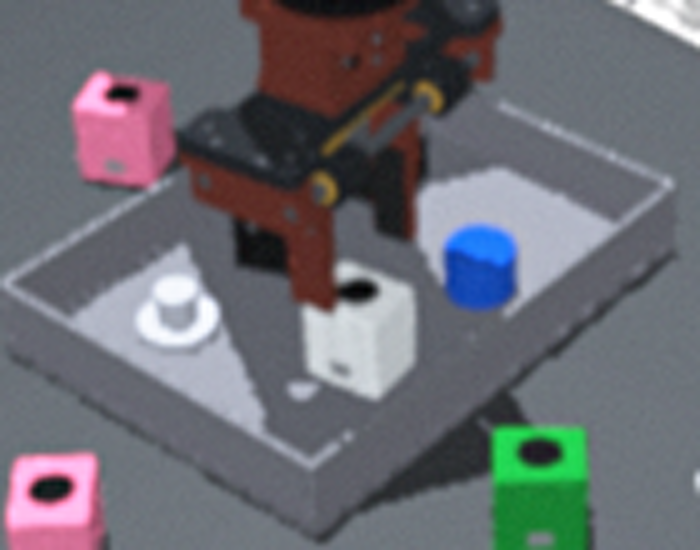

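The fingers straddle the white riser: the near finger's tip is at (315,305), the far one at (395,235), and the bore at (357,290). Next I'll descend and grip.

Call:
send_rows(
  commands=[
    {"translation": [0,0,-0.1],"twist": [0,0,0]},
    {"translation": [0,0,-0.2],"twist": [0,0,0]},
    {"translation": [0,0,-0.3],"twist": [0,0,0]},
    {"translation": [0,0,-0.4],"twist": [0,0,0]},
    {"translation": [0,0,-0.48],"twist": [0,0,0]},
    {"translation": [0,0,-0.52],"twist": [0,0,0]},
    {"translation": [0,0,-0.52],"twist": [0,0,0]},
    {"translation": [0,0,-0.52],"twist": [0,0,0]},
    {"translation": [0,0,-0.52],"twist": [0,0,0]},
    {"translation": [0,0,-0.52],"twist": [0,0,0]},
  ],
)

```text
t: 10.15
ee_pos: [566.0, -306.3, 198.2]
orientation: [-0.168, 3.136, -0.001]
ft_force: [0.0, -1.3, -0.2]
width: 59.9
```

Call:
send_rows(
  commands=[
    {"translation": [0,0,0],"twist": [0,0,0]},
    {"translation": [0,0,0],"twist": [0,0,0]},
    {"translation": [0,0,0],"twist": [0,0,0]},
    {"translation": [0,0,0],"twist": [0,0,0]},
    {"translation": [0,0,0],"twist": [0,0,0]},
    {"translation": [0,0,0],"twist": [0,0,0]},
    {"translation": [0,0,0.1],"twist": [0,0,0]},
    {"translation": [0,0,0.25],"twist": [0,0,0]},
    {"translation": [0,0,0.4],"twist": [0,0,0]},
    {"translation": [0,0,0.55],"twist": [0,0,0]},
  ],
  grip=1,
)

```text
t: 11.15
ee_pos: [565.9, -306.3, 254.6]
orientation: [-0.168, 3.136, -0.001]
ft_force: [0.5, -0.0, -0.4]
width: 35.7
```

Call:
send_rows(
  commands=[
    {"translation": [-0.02,0.1,0.03],"twist": [0,0,0]},
    {"translation": [-0.04,0.2,0.06],"twist": [0,0,0]},
    {"translation": [-0.06,0.3,0.1],"twist": [0,0,0]},
    {"translation": [-0.08,0.4,0.15],"twist": [0,0,0]},
    {"translation": [-0.1,0.5,0.2],"twist": [0,0,0]},
    {"translation": [-0.12,0.6,0.2],"twist": [0,0,0]},
    {"translation": [-0.14,0.7,0.2],"twist": [0,0,0]},
    {"translation": [-0.16,0.8,0.2],"twist": [0,0,0]},
    {"translation": [-0.18,0.9,0.2],"twist": [0,0,0]},
    {"translation": [-0.2,1,0.2],"twist": [0,0,0]},
  ],
)

```text
t: 12.15
ee_pos: [545.5, -205.3, 272.5]
orientation: [0.168, -3.137, -0.0]
ft_force: [-0.8, 0.6, -1.6]
width: 36.1
```

Call:
send_rows(
  commands=[
    {"translation": [-0.02,0.1,0],"twist": [0,0,-0.04]},
    {"translation": [-0.04,0.2,0],"twist": [0,0,-0.08]},
    {"translation": [-0.06,0.3,0],"twist": [0,0,-0.12]},
    {"translation": [-0.08,0.4,0],"twist": [0,0,-0.16]},
    {"translation": [-0.1,0.5,0],"twist": [0,0,-0.2]},
    {"translation": [-0.12,0.6,0],"twist": [0,0,-0.24]},
    {"translation": [-0.14,0.7,0],"twist": [0,0,-0.28]},
    {"translation": [-0.16,0.8,0],"twist": [0,0,-0.32]},
    {"translation": [-0.18,0.9,0],"twist": [0,0,-0.38]},
    {"translation": [-0.2,1,0],"twist": [0,0,-0.44]},
  ],
)

```text
t: 13.15
ee_pos: [525.5, -105.4, 272.6]
orientation: [-0.179, -3.136, -0.0]
ft_force: [0.8, -0.1, -1.2]
width: 36.5
```

Call:
send_rows(
  commands=[
    {"translation": [-0.02,0.1,0],"twist": [0,0,0]},
    {"translation": [-0.04,0.2,0],"twist": [0,0,0]},
    {"translation": [-0.06,0.3,0],"twist": [0,0,0]},
    {"translation": [-0.08,0.4,0],"twist": [0,0,0]},
    {"translation": [-0.1,0.5,0],"twist": [0,0,0]},
    {"translation": [-0.12,0.6,0],"twist": [0,0,0]},
    {"translation": [-0.14,0.7,0],"twist": [0,0,0]},
    {"translation": [-0.16,0.8,0],"twist": [0,0,0]},
    {"translation": [-0.18,0.9,0],"twist": [0,0,0]},
    {"translation": [-0.2,1,0],"twist": [0,0,0]},
  ],
)

```text
t: 14.15
ee_pos: [505.6, -5.3, 272.7]
orientation: [0.177, 3.137, 0.0]
ft_force: [-0.1, -0.3, -0.5]
width: 35.6
```

Call:
send_rows(
  commands=[
    {"translation": [-0.02,0.1,0],"twist": [0,0,0]},
    {"translation": [-0.04,0.2,0],"twist": [0,0,0]},
    {"translation": [-0.06,0.3,0],"twist": [0,0,0]},
    {"translation": [-0.08,0.4,0],"twist": [0,0,0]},
    {"translation": [-0.1,0.5,0],"twist": [0,0,0]},
    {"translation": [-0.12,0.6,0],"twist": [0,0,0]},
    {"translation": [-0.14,0.7,0],"twist": [0,0,0]},
    {"translation": [-0.16,0.8,0],"twist": [0,0,0]},
    {"translation": [-0.18,0.9,0],"twist": [0,0,0]},
    {"translation": [-0.2,1,0],"twist": [0,0,0]},
  ],
)

```text
t: 15.15
ee_pos: [485.6, 94.7, 272.7]
orientation: [0.177, 3.137, -0.0]
ft_force: [-0.6, 0.4, -0.9]
width: 35.8
```

Call:
send_rows(
  commands=[
    {"translation": [-0.02,0.1,0],"twist": [0,0,0]},
    {"translation": [-0.06,0.2,0],"twist": [0,0,0]},
    {"translation": [-0.1,0.3,0],"twist": [0,0,0]},
    {"translation": [-0.14,0.4,0],"twist": [0,0,0]},
    {"translation": [-0.19,0.5,0],"twist": [0,0,0]},
    {"translation": [-0.19,0.518,0],"twist": [0,0,0]},
    {"translation": [-0.19,0.518,0],"twist": [0,0,0]},
    {"translation": [-0.19,0.518,-0.05],"twist": [0,0,0]},
    {"translation": [-0.19,0.518,-0.1],"twist": [0,0,0]},
    {"translation": [-0.19,0.518,-0.15],"twist": [0,0,0]},
  ],
)

```text
t: 16.15
ee_pos: [466.8, 145.3, 257.1]
orientation: [-0.178, -3.136, 0.0]
ft_force: [0.4, -0.7, -0.9]
width: 35.6
```

```bash
python3 - <<'E'
from h import *
snap('scene','s2'); snap('top','t2')
o=ctrl.get_obs();print(o['ee_pos'],o['orientation'],o['qpos'].round(2))
a=cv2.imread('pics/s2.png')[120:225,290:410]; b=cv2.imread('pics/t2.png')[140:250,210:305]
a=cv2.resize(a,None,fx=3.3,fy=3.3,interpolation=cv2.INTER_CUBIC);b=cv2.resize(b,None,fx=4,fy=4,interpolation=cv2.INTER_CUBIC)
c=np.zeros((440,780,3),np.uint8);c[:a.shape[0],:a.shape[1]]=a;c[:b.shape[0],400:400+b.shape[1]]=b
cv2.imwrite('pics/c2.png',c)
E
```

```text
[466.50850526 145.2804835  256.73001472] [-1.77771626e-01 -3.13491368e+00  9.45979679e-04] [ 0.28  0.47  2.02 -0.    0.66 -1.18]
```

View pics/c2.png

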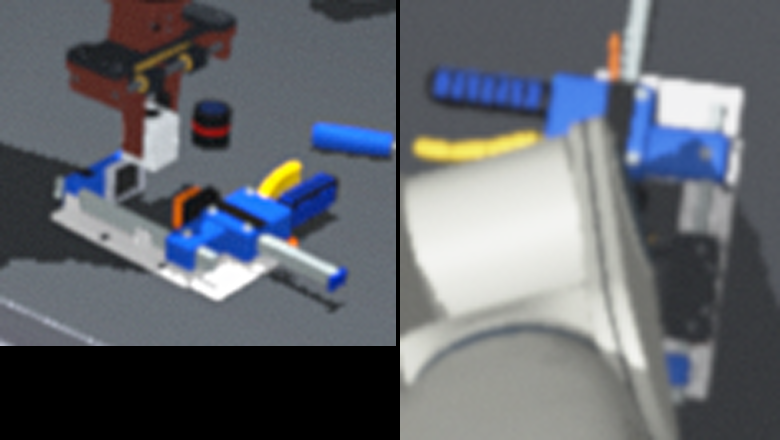

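The riser is held upright above the gap, with the plate on its left at (125,180) and the pad at (190,205). Next I'll lower it.

Call:
send_rows(
  commands=[
    {"translation": [0,0,-0.1],"twist": [0,0,0]},
    {"translation": [0,0,-0.2],"twist": [0,0,0]},
    {"translation": [0,0,-0.3],"twist": [0,0,0]},
    {"translation": [0,0,-0.4],"twist": [0,0,0]},
    {"translation": [0,0,-0.5],"twist": [0,0,0]},
    {"translation": [0,0,-0.56],"twist": [0,0,0]},
    {"translation": [0,0,-0.6],"twist": [0,0,0]},
    {"translation": [0,0,-0.62],"twist": [0,0,0]},
    {"translation": [0,0,-0.635],"twist": [0,0,0]},
    {"translation": [0,0,-0.635],"twist": [0,0,0]},
  ],
)

```text
t: 17.25
ee_pos: [466.8, 145.6, 194.3]
orientation: [0.177, 3.136, 0.0]
ft_force: [-0.0, -0.5, -1.2]
width: 36.1
```

Call:
send_rows(
  commands=[
    {"translation": [0,0,0],"twist": [0,0,0]},
    {"translation": [0,0,0],"twist": [0,0,0]},
    {"translation": [0,0,0],"twist": [0,0,0]},
    {"translation": [0,0,0],"twist": [0,0,0]},
    {"translation": [0,0,0.05],"twist": [0,0,0]},
    {"translation": [0,0,0.2],"twist": [0,0,0]},
    {"translation": [0,0,0.4],"twist": [0,0,0]},
    {"translation": [0,0,0.6],"twist": [0,0,0]},
    {"translation": [0,0,0.8],"twist": [0,0,0]},
    {"translation": [0,0,1],"twist": [0,0,0]},
  ],
  grip=-0.3,
)

```text
t: 18.25
ee_pos: [466.6, 145.6, 295.3]
orientation: [0.177, 3.136, 0.0]
ft_force: [0.4, 0.3, 0.5]
width: 57.1
```

Call:
send_rows(
  commands=[
    {"translation": [0.03,0.09,0],"twist": [0,0,-0.1]},
    {"translation": [0.06,0.18,0],"twist": [0,0,-0.2]},
    {"translation": [0.09,0.27,0],"twist": [0,0,-0.3]},
    {"translation": [0.12,0.36,0],"twist": [0,0,-0.4]},
    {"translation": [0.15,0.45,0],"twist": [0,0,-0.5]},
    {"translation": [0.18,0.54,0],"twist": [0,0,-0.6]},
    {"translation": [0.21,0.63,0],"twist": [0,0,-0.7]},
    {"translation": [0.24,0.72,0],"twist": [0,0,-0.8]},
    {"translation": [0.27,0.81,0],"twist": [0,0,-0.9]},
    {"translation": [0.3,0.9,0],"twist": [0,0,-1]},
  ],
  grip=-1,
)

```text
t: 19.25
ee_pos: [496.8, 236.0, 294.5]
orientation: [0.951, 2.994, -0.0]
ft_force: [-0.8, 0.2, 0.2]
width: 87.7
```

Call:
send_rows(
  commands=[
    {"translation": [0.03,0.09,0],"twist": [0,0,-0.1]},
    {"translation": [0.06,0.18,0],"twist": [0,0,-0.2]},
    {"translation": [0.09,0.27,0],"twist": [0,0,-0.3]},
    {"translation": [0.12,0.36,0],"twist": [0,0,-0.4]},
    {"translation": [0.15,0.45,0],"twist": [0,0,-0.5]},
    {"translation": [0.18,0.54,0],"twist": [0,0,-0.6]},
    {"translation": [0.21,0.63,0],"twist": [0,0,-0.7]},
    {"translation": [0.24,0.72,0],"twist": [0,0,-0.8]},
    {"translation": [0.27,0.81,0],"twist": [0,0,-0.9]},
    {"translation": [0.3,0.9,0],"twist": [0,0,-1]},
  ],
)

```text
t: 20.25
ee_pos: [526.7, 325.9, 294.5]
orientation: [-1.662, -2.666, 0.0]
ft_force: [0.4, -0.4, -0.9]
width: 87.7
```

```bash
python3 - <<'E'
from h import *
snap('scene','s3')
ims=[snap('top','t3')['img'] for i in range(4)]
m=np.mean(ims,0)[:,:,::-1].astype(np.uint8); cv2.imwrite('pics/t3.png',m)
o=ctrl.get_obs();print(o['ee_pos'],o['orientation'],o['qpos'].round(2))
b=cv2.resize(m[150:240,235:305],None,fx=6.6,fy=6.6,interpolation=cv2.INTER_CUBIC)
a=cv2.resize(cv2.imread('pics/s3.png')[155:210,302:362],None,fx=5.4,fy=5.4,interpolation=cv2.INTER_CUBIC)
c=np.zeros((600,800,3),np.uint8);c[:b.shape[0],:b.shape[1]]=b;c[:a.shape[0],470:470+a.shape[1]]=a
cv2.imwrite('pics/c3.png',c)
E
```

```text
[526.48980555 325.29753517 294.20926262] [-1.65736105e+00 -2.66865220e+00  7.55611856e-04] [ 0.53  0.55  1.71 -0.    0.88  0.08]
```

View pics/c3.png

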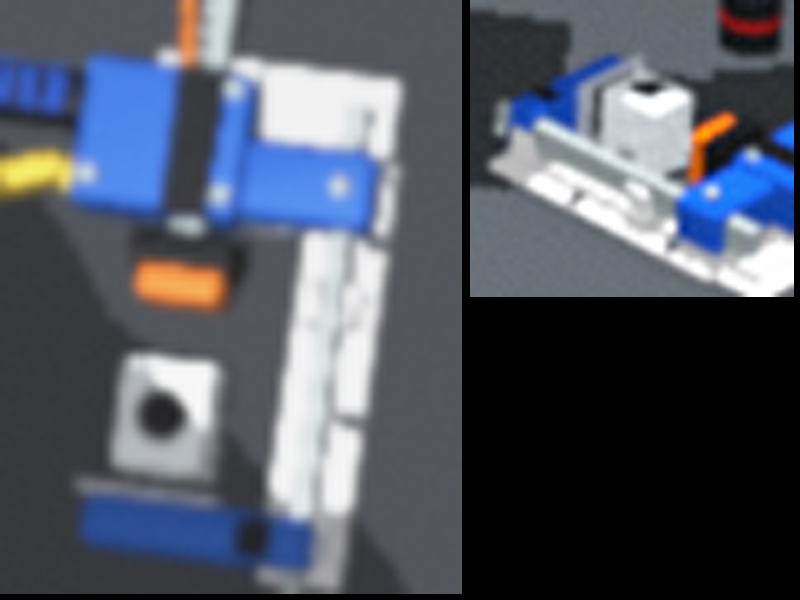

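The riser stands upright in the gap, with its bore at (161,413), its left edge at x 122..110 and its right edge at 220..216. The pad spans (134..230,285) and the plate's top edge runs from (76,482) to (216,500).

```bash
python3 - <<'E'
from h import *
A=lambda u,v,z:px2w('t3',235+u/6.6-.42,150+v/6.6-.42,z)
th=np.radians(173.5);X=np.array([np.cos(th),np.sin(th)]);Y=np.array([-X[1],X[0]])
P=dict(bore=A(161,413,50),rL=A(116,412,50),rR=A(218,418,50),rTL=A(122,352,50),rTR=A(221,361,50),rBL=A(110,470,50),rBR=A(214,478,50),padL=A(134,284,45),padR=A(230,292,45),plL=A(76,482,50),plR=A(218,500,50),tail=A(212,40,32),
mb1=A(336,235,38),mb2=A(312,500,38),hL=A(72,215,46),hBR=A(258,80,46))
ref=np.array([466.8,145.6])
for k,p in P.items(): d=p[:2]-ref; print(k,p.round(1),'x',(d@X).round(1),'y',(d@Y).round(1))
E
```

```text
bore [467.4 145.2  50. ] x -0.7 y 0.3
rL [467.9 163.3  50. ] x 0.9 y -17.7
rR [465.3 122.3  50. ] x -1.2 y 23.3
rTL [492.1 161.2  50. ] x -23.4 y -18.4
rTR [488.3 121.3  50. ] x -24.1 y 21.7
rBL [444.6 165.4  50. ] x 24.3 y -17.2
rBR [441.2 123.7  50. ] x 22.9 y 24.7
padL [520.3 157.4  45. ] x -51.8 y -17.7
padR [516.9 118.4  45. ] x -52.8 y 21.3
plL [439.9 179.   50. ] x 30.6 y -30.2
plR [432.4 122.   50. ] x 31.5 y 27.3
tail [623.3 128.1  32. ] x -157.5 y -0.3
mb1 [540.9  76.1  38. ] x -81.5 y 60.7
mb2 [432.9  85.3  38. ] x 26.9 y 63.7
hL [548.5 182.7  46. ] x -77.0 y -46.2
hBR [603.8 107.6  46. ] x -140.4 y 22.3
```

All checks agree to about 2 mm: the riser is centred on the axis and its yaw matches the clamp. Next is the squeeze point.

Call:
send_rows(
  commands=[
    {"translation": [0.06,-0.09,0],"twist": [0,0,-0.1]},
    {"translation": [0.12,-0.18,0],"twist": [0,0,-0.2]},
    {"translation": [0.18,-0.27,0],"twist": [0,0,-0.3]},
    {"translation": [0.24,-0.36,0],"twist": [0,0,-0.4]},
    {"translation": [0.3,-0.45,0],"twist": [0,0,-0.5]},
    {"translation": [0.36,-0.56,-0.05],"twist": [0,0,-0.6]},
    {"translation": [0.42,-0.67,-0.1],"twist": [0,0,-0.7]},
    {"translation": [0.48,-0.78,-0.2],"twist": [0,0,-0.8]},
    {"translation": [0.54,-0.88,-0.25],"twist": [0,0,-0.9]},
    {"translation": [0.577,-0.925,-0.3],"twist": [0,0,-1]},
  ],
)

```text
t: 21.5
ee_pos: [584.7, 231.6, 263.2]
orientation: [-2.272, -2.17, 0.002]
ft_force: [0.4, -0.1, 0.5]
width: 88.0
```

Call:
send_rows(
  commands=[
    {"translation": [0,0,0],"twist": [0,0,-0.07]},
    {"translation": [0,0,0],"twist": [0,0,-0.138]},
    {"translation": [0,0,-0.1],"twist": [0,0,-0.138]},
    {"translation": [0,0,-0.2],"twist": [0,0,-0.138]},
    {"translation": [0,0,-0.3],"twist": [0,0,-0.138]},
    {"translation": [0,0,-0.4],"twist": [0,0,-0.138]},
    {"translation": [0,0,-0.5],"twist": [0,0,-0.138]},
    {"translation": [0,0,-0.6],"twist": [0,0,-0.138]},
    {"translation": [0,0,-0.7],"twist": [0,0,-0.138]},
    {"translation": [0,0,-0.73],"twist": [0,0,-0.138]},
  ],
)

```text
t: 22.5
ee_pos: [584.0, 233.0, 189.7]
orientation: [-2.341, -2.095, 0.003]
ft_force: [0.7, 0.5, 0.0]
width: 88.1
```

```bash
python3 - <<'E'
from h import *
snap('scene','s4'); snap('top','t4')
o=ctrl.get_obs();print(o['ee_pos'],o['orientation'],o['ft_force'],o['width'])
a=cv2.imread('pics/s4.png')[120:210,310:420]; b=cv2.imread('pics/t4.png')[130:250,205:305]
a=cv2.resize(a,None,fx=3.6,fy=3.6,interpolation=cv2.INTER_CUBIC);b=cv2.resize(b,None,fx=3.8,fy=3.8,interpolation=cv2.INTER_CUBIC)
c=np.zeros((460,790,3),np.uint8);c[:a.shape[0],:a.shape[1]]=a;c[:b.shape[0],400:400+b.shape[1]]=b
cv2.imwrite('pics/c4.png',c)
E
```

```text
[584.2681616  233.09870316 190.48832653] [-2.34089024e+00 -2.09460967e+00  1.52598720e-03] [ 0.11442631 -0.02280749  0.29275845] 87.51131370645909
```

View pics/c4.png

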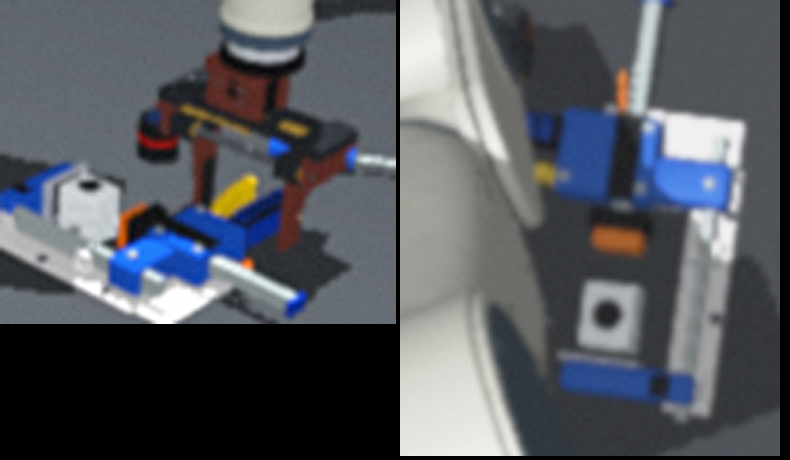

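The fingers straddle the grip and trigger: one finger is at (290,215) behind the grip, the other at (205,175) in front of the yellow blade, with no contact force. I'll start pumping.

Call:
send_rows(
  commands=[
    {"translation": [0,0,0],"twist": [0,0,0]},
    {"translation": [0,0,0],"twist": [0,0,0]},
    {"translation": [0,0,0],"twist": [0,0,0]},
    {"translation": [0,0,0],"twist": [0,0,0]},
    {"translation": [0,0,0],"twist": [0,0,0]},
    {"translation": [0,0,0],"twist": [0,0,0]},
    {"translation": [0,0,0],"twist": [0,0,0]},
    {"translation": [0,0,0],"twist": [0,0,0]},
    {"translation": [0,0,0],"twist": [0,0,0]},
    {"translation": [0,0,0],"twist": [0,0,0]},
  ],
  grip=1,
)

```text
t: 23.6
ee_pos: [585.5, 233.3, 191.7]
orientation: [2.341, 2.093, 0.004]
ft_force: [4.8, 0.5, -0.7]
width: 40.5
```

Call:
send_rows(
  commands=[
    {"translation": [0,0,0],"twist": [0,0,0]},
    {"translation": [0,0,0],"twist": [0,0,0]},
    {"translation": [0,0,0],"twist": [0,0,0]},
    {"translation": [0,0,0],"twist": [0,0,0]},
    {"translation": [0,0,0],"twist": [0,0,0]},
    {"translation": [0,0,0],"twist": [0,0,0]},
    {"translation": [0,0,0],"twist": [0,0,0]},
    {"translation": [0,0,0],"twist": [0,0,0]},
    {"translation": [0,0,0],"twist": [0,0,0]},
    {"translation": [0,0,0],"twist": [0,0,0]},
  ],
  grip=-0.7,
)

```text
t: 24.6
ee_pos: [584.4, 233.1, 191.1]
orientation: [-2.341, -2.095, 0.0]
ft_force: [-1.1, -0.7, -0.1]
width: 74.4
```

```bash
python3 - <<'E'
from h import *
snap('scene','s5'); snap('top','t5')
a=cv2.imread('pics/s5.png')[120:210,310:420]; b=cv2.imread('pics/t5.png')[130:250,205:305]
a=cv2.resize(a,None,fx=3.6,fy=3.6,interpolation=cv2.INTER_CUBIC);b=cv2.resize(b,None,fx=3.8,fy=3.8,interpolation=cv2.INTER_CUBIC)
c=np.zeros((460,790,3),np.uint8);c[:a.shape[0],:a.shape[1]]=a;c[:b.shape[0],400:400+b.shape[1]]=b
cv2.imwrite('pics/c5.png',c)
E
```

```text
(no output)
```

View pics/c5.png

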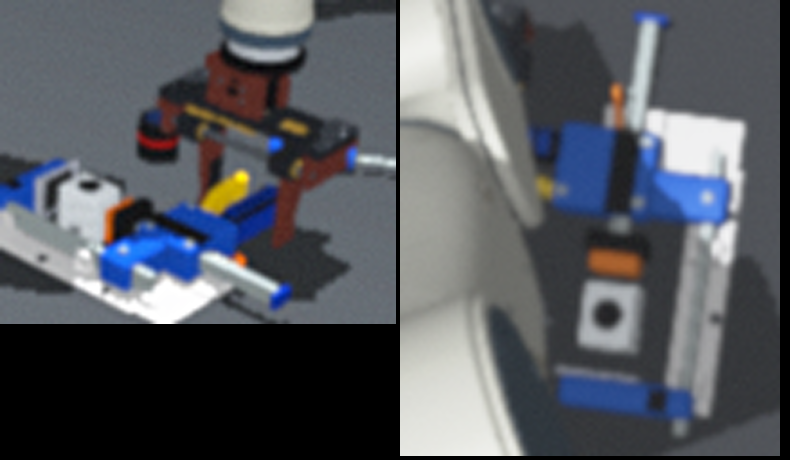

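Pump 1 reached full squeeze (40.5 mm) and advanced the bar. The clamp slid about 10 mm and centred itself, so I'll open fully from now on to let the trigger return all the way.

Call:
send_rows(
  commands=[
    {"translation": [0,0,0],"twist": [0,0,0]},
    {"translation": [0,0,0],"twist": [0,0,0]},
    {"translation": [0,0,0],"twist": [0,0,0]},
    {"translation": [0,0,0],"twist": [0,0,0]},
    {"translation": [0,0,0],"twist": [0,0,0]},
    {"translation": [0,0,0],"twist": [0,0,0]},
    {"translation": [0,0,0],"twist": [0,0,0]},
    {"translation": [0,0,0],"twist": [0,0,0]},
    {"translation": [0,0,0],"twist": [0,0,0]},
    {"translation": [0,0,0],"twist": [0,0,0]},
  ],
  grip=-1,
)

```text
t: 25.7
ee_pos: [584.5, 233.1, 191.2]
orientation: [2.341, 2.095, 0.0]
ft_force: [-0.0, 0.1, 0.2]
width: 87.7
```

Call:
send_rows(
  commands=[
    {"translation": [0,0,0],"twist": [0,0,0]},
    {"translation": [0,0,0],"twist": [0,0,0]},
    {"translation": [0,0,0],"twist": [0,0,0]},
    {"translation": [0,0,0],"twist": [0,0,0]},
    {"translation": [0,0,0],"twist": [0,0,0]},
    {"translation": [0,0,0],"twist": [0,0,0]},
    {"translation": [0,0,0],"twist": [0,0,0]},
    {"translation": [0,0,0],"twist": [0,0,0]},
    {"translation": [0,0,0],"twist": [0,0,0]},
    {"translation": [0,0,0],"twist": [0,0,0]},
  ],
  grip=1,
)

```text
t: 26.7
ee_pos: [585.5, 233.1, 191.1]
orientation: [2.341, 2.093, 0.004]
ft_force: [5.7, 0.8, -6.9]
width: 40.3
```

Call:
send_rows(
  commands=[
    {"translation": [0,0,0],"twist": [0,0,0]},
    {"translation": [0,0,0],"twist": [0,0,0]},
    {"translation": [0,0,0],"twist": [0,0,0]},
    {"translation": [0,0,0],"twist": [0,0,0]},
    {"translation": [0,0,0],"twist": [0,0,0]},
    {"translation": [0,0,0],"twist": [0,0,0]},
    {"translation": [0,0,0],"twist": [0,0,0]},
    {"translation": [0,0,0],"twist": [0,0,0]},
    {"translation": [0,0,0],"twist": [0,0,0]},
    {"translation": [0,0,0],"twist": [0,0,0]},
  ],
  grip=-1,
)

```text
t: 27.7
ee_pos: [584.5, 233.1, 191.2]
orientation: [2.341, 2.095, 0.0]
ft_force: [-0.0, 0.7, -0.6]
width: 87.4
```

Call:
send_rows(
  commands=[
    {"translation": [0,0,0],"twist": [0,0,0]},
    {"translation": [0,0,0],"twist": [0,0,0]},
    {"translation": [0,0,0],"twist": [0,0,0]},
    {"translation": [0,0,0],"twist": [0,0,0]},
    {"translation": [0,0,0],"twist": [0,0,0]},
    {"translation": [0,0,0],"twist": [0,0,0]},
    {"translation": [0,0,0],"twist": [0,0,0]},
    {"translation": [0,0,0],"twist": [0,0,0]},
    {"translation": [0,0,0],"twist": [0,0,0]},
    {"translation": [0,0,0],"twist": [0,0,0]},
  ],
  grip=1,
)

```text
t: 28.7
ee_pos: [585.5, 233.1, 191.1]
orientation: [2.342, 2.093, 0.004]
ft_force: [7.4, 0.9, -7.2]
width: 40.2
```

```bash
python3 - <<'E'
from h import *
snap('scene','s6'); snap('top','t6')
print(ctrl.get_obs()['width'])
a=cv2.imread('pics/s6.png')[120:210,310:420]; b=cv2.imread('pics/t6.png')[130:250,205:305]
a=cv2.resize(a,None,fx=3.6,fy=3.6,interpolation=cv2.INTER_CUBIC);b=cv2.resize(b,None,fx=3.8,fy=3.8,interpolation=cv2.INTER_CUBIC)
c=np.zeros((460,790,3),np.uint8);c[:a.shape[0],:a.shape[1]]=a;c[:b.shape[0],400:400+b.shape[1]]=b
cv2.imwrite('pics/c6.png',c)
E
```

```text
39.858165952918725
```

View pics/c6.png

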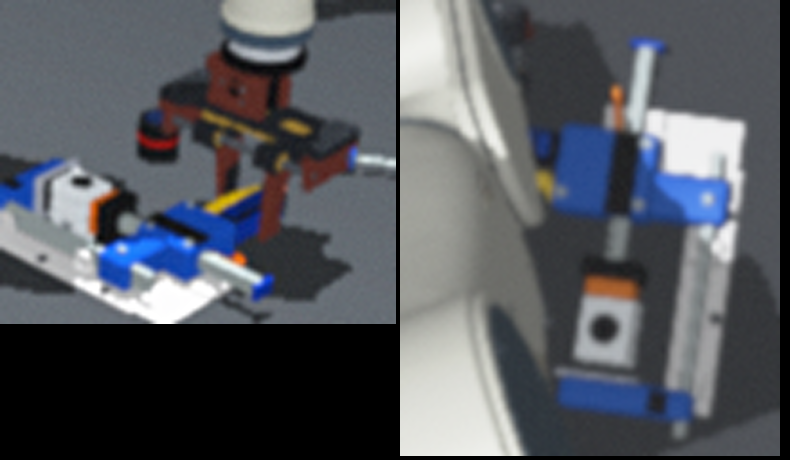

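The pad now touches the riser, which is upright and square, and has slid it to within several mm of the plate. I'll keep pumping.

Call:
send_rows(
  commands=[
    {"translation": [0,0,0],"twist": [0,0,0]},
    {"translation": [0,0,0],"twist": [0,0,0]},
    {"translation": [0,0,0],"twist": [0,0,0]},
    {"translation": [0,0,0],"twist": [0,0,0]},
    {"translation": [0,0,0],"twist": [0,0,0]},
    {"translation": [0,0,0],"twist": [0,0,0]},
    {"translation": [0,0,0],"twist": [0,0,0]},
    {"translation": [0,0,0],"twist": [0,0,0]},
    {"translation": [0,0,0],"twist": [0,0,0]},
    {"translation": [0,0,0],"twist": [0,0,0]},
  ],
  grip=-1,
)

```text
t: 29.8
ee_pos: [584.5, 233.2, 191.2]
orientation: [2.341, 2.095, 0.0]
ft_force: [-0.6, -0.2, 0.1]
width: 87.6
```

Call:
send_rows(
  commands=[
    {"translation": [0,0,0],"twist": [0,0,0]},
    {"translation": [0,0,0],"twist": [0,0,0]},
    {"translation": [0,0,0],"twist": [0,0,0]},
    {"translation": [0,0,0],"twist": [0,0,0]},
    {"translation": [0,0,0],"twist": [0,0,0]},
    {"translation": [0,0,0],"twist": [0,0,0]},
    {"translation": [0,0,0],"twist": [0,0,0]},
    {"translation": [0,0,0],"twist": [0,0,0]},
    {"translation": [0,0,0],"twist": [0,0,0]},
    {"translation": [0,0,0],"twist": [0,0,0]},
  ],
  grip=1,
)

```text
t: 30.8
ee_pos: [585.5, 233.1, 191.1]
orientation: [2.342, 2.093, 0.004]
ft_force: [7.2, 1.0, -6.9]
width: 40.0
```

Call:
send_rows(
  commands=[
    {"translation": [0,0,0],"twist": [0,0,0]},
    {"translation": [0,0,0],"twist": [0,0,0]},
    {"translation": [0,0,0],"twist": [0,0,0]},
    {"translation": [0,0,0],"twist": [0,0,0]},
    {"translation": [0,0,0],"twist": [0,0,0]},
    {"translation": [0,0,0],"twist": [0,0,0]},
    {"translation": [0,0,0],"twist": [0,0,0]},
    {"translation": [0,0,0],"twist": [0,0,0]},
    {"translation": [0,0,0],"twist": [0,0,0]},
    {"translation": [0,0,0],"twist": [0,0,0]},
  ],
  grip=-1,
)

```text
t: 31.8
ee_pos: [584.5, 233.1, 191.2]
orientation: [2.341, 2.095, 0.0]
ft_force: [0.8, 0.4, -0.3]
width: 88.0
```

Call:
send_rows(
  commands=[
    {"translation": [0,0,0],"twist": [0,0,0]},
    {"translation": [0,0,0],"twist": [0,0,0]},
    {"translation": [0,0,0],"twist": [0,0,0]},
    {"translation": [0,0,0],"twist": [0,0,0]},
    {"translation": [0,0,0],"twist": [0,0,0]},
    {"translation": [0,0,0],"twist": [0,0,0]},
    {"translation": [0,0,0],"twist": [0,0,0]},
    {"translation": [0,0,0],"twist": [0,0,0]},
    {"translation": [0,0,0],"twist": [0,0,0]},
    {"translation": [0,0,0],"twist": [0,0,0]},
  ],
  grip=1,
)

```text
t: 32.8
ee_pos: [584.7, 233.4, 191.1]
orientation: [-2.343, -2.093, -0.002]
ft_force: [2.3, 3.9, -6.9]
width: 43.0
```

```bash
python3 - <<'E'
from h import *
snap('scene','s7'); snap('top','t7')
o=ctrl.get_obs();print(o['width'],o['ft_force'],o['t'])
a=cv2.imread('pics/s7.png')[120:210,310:420]; b=cv2.imread('pics/t7.png')[130:250,205:305]
a=cv2.resize(a,None,fx=3.6,fy=3.6,interpolation=cv2.INTER_CUBIC);b=cv2.resize(b,None,fx=3.8,fy=3.8,interpolation=cv2.INTER_CUBIC)
c=np.zeros((460,790,3),np.uint8);c[:a.shape[0],:a.shape[1]]=a;c[:b.shape[0],400:400+b.shape[1]]=b
cv2.imwrite('pics/c7.png',c)
E
```

```text
42.924481274072214 [ 3.39450038  3.95659608 -5.54758867] 32.9
```

View pics/c7.png

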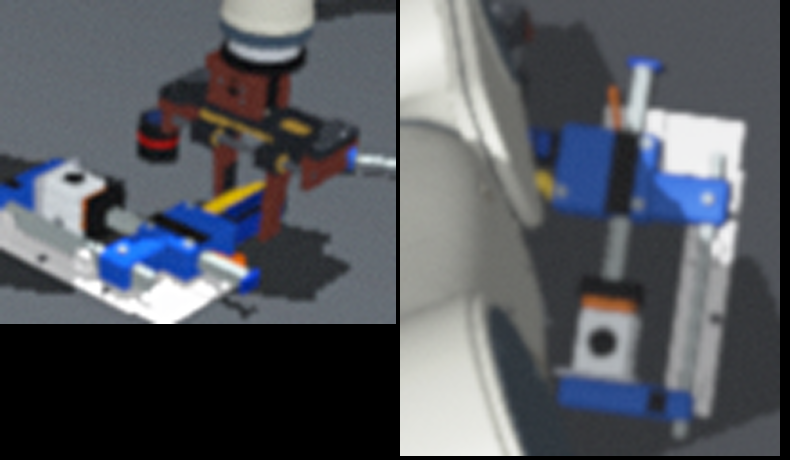

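The riser sits on the plate and the pad is compressed, but the width stalled at 43.0 mm, below the expected 45–48. Before accepting that, I'll measure the bar's advance and the pad's squash.

```bash
python3 - <<'E'
from h import *
for i in range(7): snap('top','a%d'%i); snap('scene','b%d'%i)
o=ctrl.get_obs();print(o['width'],o['t'],o['ft_force'])
m=np.mean([cv2.imread('pics/a%d.png'%i).astype(float) for i in range(7)],0).astype(np.uint8); cv2.imwrite('pics/t8.png',m)
ms=np.mean([cv2.imread('pics/b%d.png'%i).astype(float) for i in range(7)],0).astype(np.uint8); cv2.imwrite('pics/s8.png',ms)
def track(ref,img,box,r=14):   # subpixel template shift (upsampled)
    f=8; x0,y0,x1,y1=box
    up=lambda a:cv2.resize(a,None,fx=f,fy=f,interpolation=cv2.INTER_CUBIC)
    t=up(ref[y0:y1,x0:x1]); s=up(img[y0-r:y1+r,x0-r:x1+r])
    R=cv2.matchTemplate(s,t,cv2.TM_CCOEFF_NORMED); _,v,_,l=cv2.minMaxLoc(R); return (l[0]/f-r,l[1]/f-r,round(v,3))
I={k:cv2.imread(f'pics/{k}.png') for k in('t4','t5','t6','t8')}
for a,b in(('t4','t5'),('t5','t6'),('t5','t8'),('t6','t8')):
    ytail={'t4':0,'t5':18,'t6':45}[a]/3.8+130; xt=205+(650-400)/3.8
    print(a,b,'tail',track(I[a],I[b],(int(xt)-7,int(ytail)-4,int(xt)+8,int(ytail)+6)),'housing',track(I[a],I[b],(247,156,295,186),6),
     'plate',track(I[a],I[b],(244,222,282,242),6))
E
```

```text
42.94774085857624 33.6 [ 2.89432432  4.59089397 -6.77308437]
t4 t5 tail (-0.875, 5.625, 0.997) housing (-0.25, 1.125, 0.91) plate (-0.5, 4.0, 0.941)
t5 t6 tail (-1.0, 6.875, 0.997) housing (0.0, 0.125, 0.997) plate (0.0, 1.375, 0.812)
t5 t8 tail (-1.75, 11.875, 0.996) housing (-0.125, 0.125, 0.997) plate (0.25, -0.375, 0.625)
t6 t8 tail (-0.75, 5.0, 0.997) housing (0.0, 0.0, 0.999) plate (-0.125, 1.25, 0.822)
```

```bash
python3 - <<'E'
from h import *
up=lambda a,f:cv2.resize(a,None,fx=f,fy=f,interpolation=cv2.INTER_CUBIC)
# blue end-cap centroid per image -> displacement in mm at z=34
def cap(k):
    im=cv2.imread(f'pics/{k}.png')[125:156,262:282].astype(float)
    w=np.clip(im[:,:,0]-im[:,:,2]-40,0,None); v,u=np.mgrid[125:156,262:282]
    w[(v-125)>{'t4':12,'t5':16,'t6':21,'t8':26}[k]]=0
    return (u*w).sum()/w.sum(),(v*w).sum()/w.sum()
W={}
for k in('t4','t5','t6','t8'):
    c=cap(k); W[k]=px2w('t5',*c,34)[:2]; print(k,np.round(c,2),W[k].round(1))
for a,b in(('t5','t6'),('t6','t8'),('t5','t8')): print(a,b,np.linalg.norm(W[b]-W[a]).round(2))
a=up(cv2.imread('pics/s8.png')[160:195,312:350],10); b=up(cv2.imread('pics/t8.png')[195:240,245:280],8)
c=np.zeros((370,700,3),np.uint8); c[:350,:380]=a; c[:360,400:680]=b; cv2.imwrite('pics/c8.png',c)
E
```

```text
t4 [271.44 128.49] [698.5 115.5]
t5 [270.49 134.21] [682.5 118. ]
t6 [269.62 141.05] [663.4 120.2]
t8 [268.87 146.09] [649.4 122.2]
t5 t6 19.22
t6 t8 14.16
t5 t8 33.38
```

View pics/c8.png

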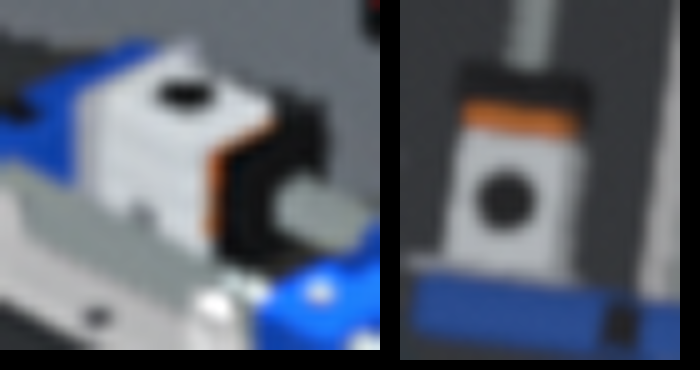

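The bar measures 43.4 ± 0.5 mm of advance, so the pad is at about 34–40 N, too near the crush limit. I'll ease the pinch to a 46 mm opening, the middle of the snug band.

Call:
send_rows(
  commands=[
    {"translation": [0,0,0],"twist": [0,0,0]},
    {"translation": [0,0,0],"twist": [0,0,0]},
    {"translation": [0,0,0],"twist": [0,0,0]},
    {"translation": [0,0,0],"twist": [0,0,0]},
    {"translation": [0,0,0],"twist": [0,0,0]},
    {"translation": [0,0,0],"twist": [0,0,0]},
    {"translation": [0,0,0],"twist": [0,0,0]},
    {"translation": [0,0,0],"twist": [0,0,0]},
    {"translation": [0,0,0],"twist": [0,0,0]},
    {"translation": [0,0,0],"twist": [0,0,0]},
  ],
  grip=-0.045,
)

```text
t: 34.6
ee_pos: [583.9, 233.5, 191.1]
orientation: [-2.34, -2.096, 0.001]
ft_force: [-1.6, 5.3, -3.4]
width: 46.2
```

```bash
python3 - <<'E'
from h import *
for i in range(7): snap('top','a%d'%i)
snap('scene','s9')
o=ctrl.get_obs();print(o['width'],o['t'],o['ft_force'],o['ee_pos'])
m=np.mean([cv2.imread('pics/a%d.png'%i).astype(float) for i in range(7)],0).astype(np.uint8); cv2.imwrite('pics/t9.png',m)
def cap(k):
    im=cv2.imread(f'pics/{k}.png')[125:156,262:282].astype(float)
    w=np.clip(im[:,:,0]-im[:,:,2]-40,0,None); v,u=np.mgrid[125:156,262:282]
    w[(v-125)>{'t5':16,'t6':21,'t8':26,'t9':26}[k]]=0
    return px2w('t5',(u*w).sum()/w.sum(),(v*w).sum()/w.sum(),34)[:2]
W={k:cap(k) for k in('t5','t8','t9')}
print('adv',[10+np.linalg.norm(W[k]-W['t5']).round(2) for k in('t8','t9')])
up=lambda a,f:cv2.resize(a,None,fx=f,fy=f,interpolation=cv2.INTER_CUBIC)
a=up(cv2.imread('pics/s9.png')[160:195,312:350],10); b=up(m[195:240,245:280],8)
c=np.zeros((370,700,3),np.uint8); c[:350,:380]=a; c[:360,400:680]=b; cv2.imwrite('pics/c9.png',c)
E
```

```text
46.17073733927028 35.0 [-0.49202415  5.49676525 -3.32642667] [583.93004696 233.53439948 191.07770597]
adv [np.float64(43.38), np.float64(42.43)]
```

View pics/c9.png

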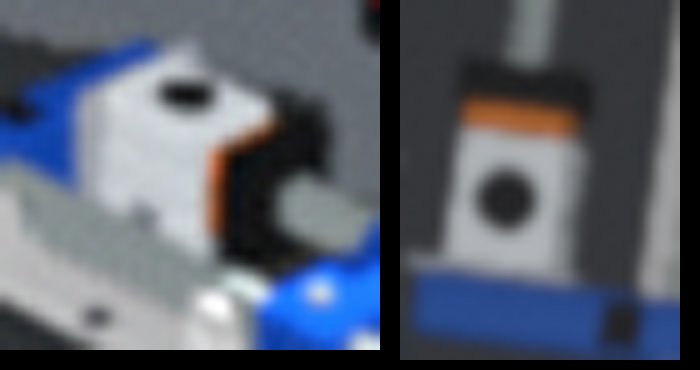

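```bash
python3 - <<'E'
from h import *
G=lambda k:cv2.imread(f'pics/{k}.png')
def ecc(a,b,box):
    x0,y0,x1,y1=box; A=cv2.cvtColor(G(a)[y0:y1,x0:x1],6).astype(np.float32);B=cv2.cvtColor(G(b)[y0:y1,x0:x1],6).astype(np.float32)
    M=np.eye(2,3,dtype=np.float32); cc,M=cv2.findTransformECC(A,B,M,cv2.MOTION_TRANSLATION,(3,200,1e-6),None,3); return M[:,2].round(2),round(cc,4)
for a,b in(('t5','t8'),('t8','t9')):
    print(a,b,'housing',ecc(a,b,(246,155,297,187)),'endjaw',ecc(a,b,(246,229,284,240)),'riser+cup',ecc(a,b,(246,203,276,225)) if a=='t8' else '')
def cap(k):
    im=G(k)[125:156,262:282].astype(float); w=np.clip(im[:,:,0]-im[:,:,2]-40,0,None); v,u=np.mgrid[125:156,262:282]
    w[(v-125)>{'t5':16,'t8':26,'t9':26}[k]]=0; return np.array([(u*w).sum(),(v*w).sum()])/w.sum()
print(cap('t8')-cap('t5'),cap('t9')-cap('t8'))
# orange band thickness (area/width) at pad in t8,t9
for k in('t5','t6','t8','t9'):
    im=G(k)[185:225,248:278].astype(float); o=np.clip((im[:,:,2]-im[:,:,0])-25,0,None); o/=o.max(); s=o.sum(1); print(k,'orange area',o.sum().round(2))
E
```

```text
t5 t8 housing (array([-0.05,  0.14], dtype=float32), 0.9977) endjaw (array([-0.02,  0.53], dtype=float32), 0.9915) riser+cup 
t8 t9 housing (array([ 0.01, -0.04], dtype=float32), 0.9996) endjaw (array([ 0.  , -0.03], dtype=float32), 0.9952) riser+cup (array([ 0.02, -0.23], dtype=float32), 0.997)
[-1.62581281 11.8812698 ] [ 0.18345946 -0.32363812]
t5 orange area 64.86
t6 orange area 50.59
t8 orange area 32.97
t9 orange area 35.11
```

```bash
python3 - <<'E'
from h import *
o=ctrl.get_obs();print(o['width'],o['t'],o['ft_force']); print(ctrl.close_job())
E
```

```text
46.17073733927028 35.0 [-0.49202415  5.49676525 -3.32642667]
the job is handed in; nothing more can be done
None
```

I handed the job in at t = 35.0 s with the riser pressed onto the plate and the gripper still holding grip and trigger squeezed together. The pad force is probably about 23–29 N, but I could not confirm that it never passed 40 N.

- **Placing:** The riser went from the tray to the gap between the jaws and stood upright on the bench. Pictures put it within about 2 mm of the push bar axis, with its long side in line and its end face on the plate.
- **Pumping:** Four full squeezes (40.0–40.5 mm opening) moved the bar on, and the fifth stalled on the riser at 43.0 mm. I opened the fingers fully between squeezes so the trigger could return. After the first squeeze alone I opened them only partly, so I added a second, full opening before going on.
- **Where the checks disagree:**
  - **At the stall:** 43.0 mm is below the 45–48 mm band for a snug riser. Bar travel put the pad force at about 35–38 N, up to about 41 N if the bar sat slightly past its catch, so a brief overshoot of the limit is possible. The pad's visible thickness gave only about 26 N.
  - **After easing to 46.2 mm:** I eased the pinch to get back inside the band. Bar travel then gave about 29 N, up to about 36 N on the same doubt, and pad thickness about 23 N. All of these lie between the 8 N needed and the 40 N limit.
- **Last look:** The pad is visibly squashed, the riser is square on the plate, and the wrist force is about 6 N. I saw no sign that other parts were disturbed, though I took no final picture of the whole tray.

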